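# Cover the sample, then try, unlock and hold open the analyser hood

### The arm

A 7-joint arm with a two-finger parallel gripper is mounted at the origin on the work surface. World frame = base frame: x ahead of the robot, y to its left, z up, the work surface at z = 0. Lengths are in m, angles in rad, forces in N, time in s.
With the tool pointing down it reaches from about 0.425 to 0.875 m from the base axis. Payload 9.9 kg.
Tool frame: the origin (TCP) lies midway between the tips of the shut fingers; the grasp point (between the pads) lies 19 mm behind it; z points along the fingers, y is the line along which they close (so a half turn about z gives the same grasp; the last joint's range is limited). The gripper opens to 85 mm and grips with 20 to 120 N. Pads are 22 mm wide; open, the fingers measure 114 mm over their backs; the gripper's body (76 mm by 85 mm) begins 54 mm behind the grasp point. The pads swing forward as they close: fully open they stand 13 mm farther back than shut.
Start: joints at [1.198, 0.576, 0.025, 1.437, -0.015, 1.129, -0.057], TCP at [0.192, -0.647, 0.207] pointing down, gripper open.
Joint ranges: [-2.76, 2.76], [-0.34, 2.15], [-1.52, 1.57], [0.19, 2.46], [-1.09, 4.23], [0.17, 1.99], [-2.82, 2.82]. Speed limits (rad/s): [2.22, 2.22, 3.01, 3.01, 3.14, 3.14, 3.14].

### API

Orientations are given as a rotation vector (axis times angle).
In Python, from bench import * gives the robot as it stands.
- The arm moves only by the tool arm_command, never from a script. Its argument "steps" is a list of rows, each a list of 7 numbers: the turn, a rotation vector about the tool's x, y, z in rad, then the shift along the tool's x, y, z in m, then the closure, from 0 (fully open) to 1 (shut). A call has 1 to 5 rows; each row shifts and turns the commanded pose from where the row before left it, along the tool's axes as they then stand; what a row does not reach is not made up. A row lasts 1/10 s, in which the tool goes at most 50 mm and 8.59 degrees, less where a joint would pass 70% of its speed; a pose out of reach is approached as far as the arm can. A call with a gripper value outside its range is refused whole. The fingers move at their own pace and stop on an object; "squeeze" is the grip in N (left out, the last holds). Time passes only in rows, so rows that do not move let the fingers close. It gives the time, the measured TCP pose, the force, the opening and the grip force at its end, in the units of the state.
- get_state(): the state, without advancing time (a new reading comes with each control period).
- snapshot(name): name is "side" or "top"; returns (picture, depth): 384x512x3 uint8, red, green, blue; 384x512 float32, m along the optical axis (not along the pixel's ray), 0 where there is no reading.
- get_calibration(name): a dict with "mtx" (3x3 intrinsics, pixels), "R" (3x3) and "t" (3): a world point X has camera coordinates R X + t. Camera axes: x right, y down, z forward; pixel columns grow to the right and rows downward; lengths in m; the calibration is good to about 2 mm. A picture is of the moment at which its call begins. get_calibration takes no time and is no camera call.
- sign_off(): hands the job in; it is judged then, once.
The state is a dict: "t": time; "joint_positions": joint angles; "joint_velocities": joint speeds; "joint_torque": joint torques, N m; "position": TCP position; "tcp_rot": TCP orientation; "contact_force": force on the tool from outside, world axes, zero at the start; "wrist_torque": the same for the moment, N m; "finger_gap": finger opening in m; "grip_force": force on a finger pad.
Only numpy, scipy, OpenCV 4.12 (cv2) and the standard library are available. Lean on these libraries where they do the work, as an engineer would, in place of code of your own. Each camera call takes 0.05 s, during which the arm holds its last target. There are 200 camera calls.

### The job

Gently put the loose lid on the sample pot so that it sits level and fully seated in the rim, and let go of it. Then, before moving the orange lock slide, tug the black handle of the moisture analyser's hood upwards to learn whether the hood is caught; if it is, move the lock slide all the way to its other end to release it. Swing the hood up by its handle to 45 degrees or more and finish while still holding it open by the handle, with the pot still covered and the jar, beaker and spatula left alone.

Things in the scene. Friction and masses are not known exactly. Their poses are not given: they have to be found in the camera images.
- analyser: white moisture analyser, fixed to the bench; base 320 (x) x 210 (y) x 60 high, yaw within 0.2 rad. Origin at the centre of its underside, x from its front (display, lock slide; nearest the robot) to its back, z up. The hood covers analyser x -75 to +110, y -95 to +95, its top 112 above the bench when shut.
- hood (a joint): angle of the hood, 0 shut, positive as its front rises, stop at 1.25 rad. The hood has a plain hinge: about 2 to 4 N at the handle lifts it if it is free and it falls shut when let go. If it is caught it rises only 0.03 to 0.05 rad (6 to 8 mm at the handle) and then stops hard.
- hood_hinge (a point): point in the middle of the hood's hinge line at its back edge, 75 above the bench (analyser x +110, y 0); the hinge line runs along the analyser's y. Axes turn with the hood.
- handle (a point): the hood's handle: black round bar, 12 diameter, 90 long along the analyser's y, on two posts (82 apart) near the hood's front edge. This point is the middle of the bar. Shut, the bar's axis is 152 above the bench, 40 above the hood's top, at analyser x -55, y 0: 165 in front of and 77 above the hinge line. The bar can turn between fingers.
- lock (a joint): lock slide, 0 at its -y end, 0.020 m at its +y end (analyser's y). Starts within 7 mm of the -y end, stays where left, takes 1 to 2 N to move. No marks: on some units the hood is locked near the -y end and free near the +y end, on others the other way round; nothing outside shows which. It changes over at mid-travel. Let the hood down before moving it: pulled up, the catch jams it.
- lock_grip (a point): point to grip on the orange lock knob, 23 above the front deck, 83 above the bench, on its centre line. The knob is 18 (analyser x) x 12 (y), its top 32 above the deck; it slides along the analyser's y, at analyser x -125, y +45 to +65. Axes are the analyser's.
- pot: round steel sample pot, loose, open on top, 84 outer diameter at the rim, 60 high, wall 3. Origin at the centre of its underside, z up.
- pot_rim (a point): centre of the pot's mouth at rim height, 60 above the pot's underside.
- lid: loose aluminium lid lying on the bench right way up: round plug underneath 68 diameter x 5 deep, flange 92 diameter x 4 thick, blue upright knob 20 diameter x 33 high. Origin at the centre of the plug's underside: flange from 5 to 9 above it, knob from 9 to 42 above it. Seated, the flange rests on the pot's rim, so the origin is 5 below the rim. 70 to 130 g.
- jar: bystander: closed amber jar, 56 diameter x 85 high, origin at the centre of its underside.
- beaker: bystander: open glass beaker, 70 diameter x 90 high, origin at the centre of its underside.
- spatula: bystander: spatula 170 long lying on the bench along its x, on the analyser's left.
Things that resemble listed ones, but are neither listed nor needed, are in the scene too. Leave any green look-alike of the pot alone. Leave any brown or pink look-alike of the lid alone.

How it is judged:
On the way, in this order (a step that is already met when the one before it is completed fails the run):
1. the lid sits level and seated in the pot's rim, let go and at rest (z of lid in the frame of pot_rim between -0.0075 and -0.003 m and horizontal distance between lid and pot_rim below 0.008 m and angle between each of lid, pot's own z axis and vertical below 0.06 rad and height (world z) of pot below 0.004 m and contact force between the fingers and lid below 0.1 N and linear speed of lid below 0.02 m/s), for 0.2 s.
2. the hood has been tugged up to its play (0.7 degrees or more) by the handle, the lock slide still where it began (value of joint hood above 0.012 rad and distance of lock_grip from where it was at the start of the episode below 0.006 m and contact force between the fingers and analyser above 0.5 N and distance between the grasp point and handle below 0.045 m).
At the end, for the whole second after the job is handed in: hood open beyond 0.7 rad (40 deg), still, carried by the fingers at the handle (within 45 mm of the bar's middle); lid seated (height 2.5 mm, centre 8 mm, level 0.06 rad), untouched, pot upright on the bench; jar, beaker, spatula within 30 mm of their starts (all of step 1 and value of joint hood above 0.7 rad and velocity of joint hood between -0.05 and 0.05 rad/s and contact force between the fingers and analyser above 0.7 N and distance between the grasp point and handle below 0.045 m and distance of each of jar, beaker, spatula from where it was at the start of the episode below 0.03 m); the arm keeps its last pose, push and grip.
It fails at once if the jar, beaker or spatula is moved 30 mm or more or tipped over (distance of any of jar, beaker, spatula from where it was at the start of the episode above 0.03 m or angle between any of jar, beaker's own z axis and vertical above 0.5 rad).
It fails at once if the lid is banged or rammed onto the pot (over 120 N summed over their contact) (contact force between lid and pot above 120 N).
It fails at once if the pot is tipped over (angle between pot's own z axis and vertical above 0.5 rad).
It also fails if it takes over 72 s, if anything falls off the work surface, if the arm or the gripper's body presses on something with over 40 N, if the wrist force passes 120 N, or if a joint passes its speed limit or range.

## Working session

There is one attempt and no reset: what is moved stays moved. The work goes in short steps, Python scripts to look and compute and a tool call to move; the robot and the scene stay as the last step left them, time stands still between calls to the robot, and variables do not carry over. Pictures are saved under pics/ and viewed, at most 10 in all, crops included, and the job is handed in when it is done.

Besides the shell and the picture viewer there is one more tool, called after "Emit:" as name([rows], argument=value, ...), one row to a line, values as JSON. arm_command: Moves the arm, as the interface text tells. Its arguments: {"type":"object","properties":{"steps":{"type":"array","items":{"type":"array","items":{"type":"number"}}},"squeeze":{"type":"number"}},"required":["steps"]}

```bash
mkdir -p pics; python3 - <<'E'
from bench import *
import cv2,numpy as np
for n in("top","side"):
    p,d=snapshot(n); cv2.imwrite(f"pics/{n}0.png",p[:,:,::-1]); np.savez(f"{n}0.npz",p=p,d=d)
    c=get_calibration(n); print(n,c["mtx"].round(1).tolist(),c["R"].round(3).tolist(),c["t"].round(3).tolist())
s=get_state();print({k:np.round(v,3).tolist() for k,v in s.items()})
E
```

```text
top [[389.9, 0.0, 252.6], [0.0, 389.9, 190.9], [0.0, 0.0, 1.0]] [[-0.011, -1.0, -0.003], [-0.999, 0.012, -0.052], [0.052, 0.002, -0.999]] [-0.007, 0.531, 1.235]
side [[398.7, 0.0, 253.2], [0.0, 398.7, 198.3], [0.0, 0.0, 1.0]] [[-0.986, -0.167, -0.003], [-0.09, 0.549, -0.831], [0.141, -0.819, -0.557]] [0.531, 0.131, 1.239]
{'t': 0.1, 'joint_positions': [1.198, 0.576, 0.025, 1.438, -0.015, 1.129, -0.057], 'joint_velocities': [-0.001, -0.002, -0.001, -0.003, 0.0, 0.001, 0.002], 'joint_torque': [0.005, -76.731, 2.258, -28.661, 0.016, 0.009, -0.0], 'position': [0.192, -0.647, 0.207], 'tcp_rot': [-3.107, -0.452, 0.0], 'contact_force': [-0.568, 0.603, 0.367], 'wrist_torque': [-0.015, 0.03, -0.009], 'grip_force': 0.0, 'finger_gap': 0.086}
```

View pics/top0.png

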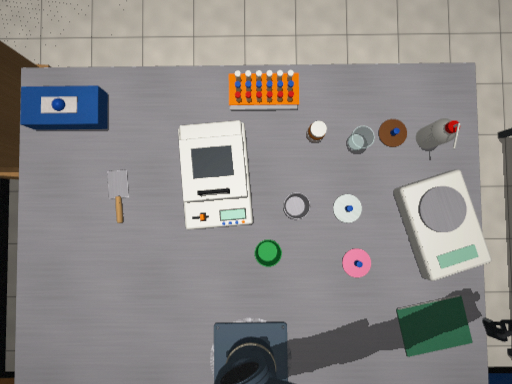

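View pics/side0.png

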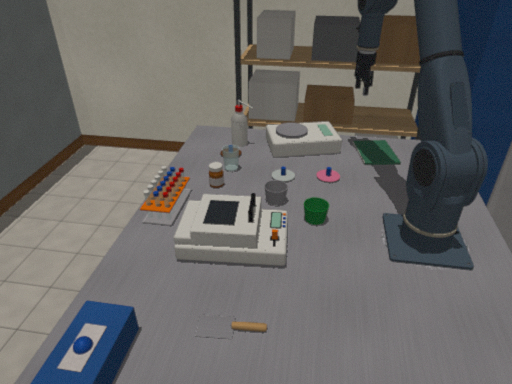

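Lid candidates in the top view are silver (348,208), pink (357,263) and brown (393,132). The silver one is the aluminium lid. Pot candidates are steel (296,206) and green (267,252), and the steel one fits. The handle is at (213,192) and the orange knob at (203,217). I'll confirm these in one enlarged crop.

```bash
cat > h.py <<'E'
from bench import *
import cv2,numpy as np
def world(n,u,v,z):
    "intersect pixel ray with height z"
    c=get_calibration(n);R=np.array(c["R"]);t=np.array(c["t"])
    r=R.T@np.linalg.solve(c["mtx"],[u,v,1]);o=-R.T@t
    return o+r*(z-o[2])/r[2]
def pix(n,X):
    c=get_calibration(n);q=np.array(c["mtx"])@(np.array(c["R"])@X+np.array(c["t"]));return q[:2]/q[2]
def cloud(n,d):
    c=get_calibration(n);v,u=np.mgrid[:384,:512]
    P=np.stack([u,v,np.ones_like(u)],-1)@np.linalg.inv(c["mtx"]).T*d[...,None]
    return (P-np.array(c["t"]))@np.array(c["R"])
E
python3 - <<'E'
from h import *
z=np.load("top0.npz");p=z["p"];d=z["d"]
im=cv2.resize(p[110:240,170:370],None,fx=4,fy=4,interpolation=cv2.INTER_CUBIC)
cv2.imwrite("pics/crop1.png",im[:,:,::-1])
W=cloud("top",d)
for nm,u0,v0,u1,v1,za,zb in [("flange",330,190,368,226,.004,.016),("knob",330,190,368,226,.03,.06),("rim",278,188,314,224,.052,.07),("bar",190,180,235,200,.14,.17),("hoodtop",180,120,250,200,.105,.12),("lock",195,208,212,226,.08,.1)]:
    q=W[v0:v1,u0:u1].reshape(-1,3);q=q[(q[:,2]>za)&(q[:,2]<zb)]
    if len(q)<3: print(nm,len(q));continue
    cc,r=cv2.minEnclosingCircle(q[:,:2].astype(np.float32)*1000)
    print(nm,len(q),q.mean(0).round(4),np.round(cc,1),round(r,1),"rect",cv2.minAreaRect(q[:,:2].astype(np.float32)*1000))
E
```

```text
flange 645 [ 0.4741 -0.3153  0.0093] [ 470.3 -318.3] 75.6 rect ((475.3992614746094, -321.03729248046875), (119.36506652832031, 112.414794921875), 87.54505920410156)
knob 37 [ 0.4735 -0.314   0.0413] [ 473.7 -314.5] 9.5 rect ((473.67694091796875, -314.5970153808594), (17.37880516052246, 15.650162696838379), 89.1239242553711)
rim 110 [ 0.4848 -0.1491  0.0587] [ 482.8 -147.9] 41.9 rect ((483.18402099609375, -146.576904296875), (80.63839721679688, 80.20206451416016), 89.91156005859375)
bar 139 [0.525  0.0997 0.1569] [525.9 100.3] 44.6 rect ((525.3851928710938, 100.21783447265625), (13.6138916015625, 88.97526550292969), 3.7374606132507324)
hoodtop 3785 [0.5994 0.1046 0.1127] [598.1 103.9] 129.1 rect ((597.8502197265625, 105.63400268554688), (185.5880889892578, 190.6341552734375), 4.309014797210693)
lock 24 [0.4515 0.1402 0.0926] [451.5 140.3] 8.8 rect ((451.4787292480469, 140.1754913330078), (9.35396957397461, 14.968287467956543), 89.61819458007812)
```

View pics/crop1.png

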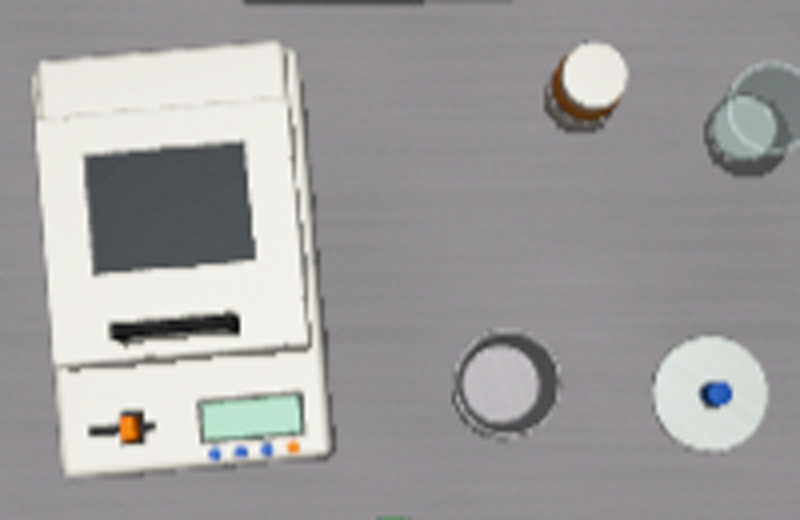

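The crop confirms the targets: silver lid with blue knob at crop (711,394), steel pot at (507,384), orange knob at (131,427) and handle bar at (175,328). The cloud gives lid (0.474,-0.315), pot (0.483,-0.148), bar (0.5255,0.1003) and yaw about 0.07, which agrees with the given sizes. I'll approach above the lid, turning the fingers to close along the analyser's x.

Emit:
arm_command([
  [0,0,-0.135,0.038,-0.0213,0.008,0.3],
  [0,0,-0.135,0.0405,-0.016,0.008,0.3],
  [0,0,-0.135,0.042,-0.0104,0.008,0.3],
  [0,0,-0.135,0.043,-0.0045,0.008,0.3],
  [0,0,-0.135,0.0435,0.0013,0.008,0.3],
], squeeze=30)

```text
t: 0.6
position: [0.3444, -0.4898, 0.1668]
tcp_rot: [-2.78, -1.463, 0.0]
contact_force: [0.8, -0.5, -0.2]
finger_gap: 0.0597
grip_force: 0.0
```

Emit:
arm_command([
  [0,0,-0.135,0.043,0.007,0.008,0.4],
  [0,0,-0.135,0.0415,0.013,0.008,0.4],
  [0,0,-0.135,0.0395,0.018,0.008,0.4],
  [0,0,-0.135,0.0365,0.0235,0.008,0.4],
  [0,0,-0.135,0.033,0.028,0.008,0.4],
])

```text
t: 1.1
position: [0.4957, -0.3342, 0.1268]
tcp_rot: [-2.138, -2.301, 0.0]
contact_force: [0.9, 0.1, -0.5]
finger_gap: 0.0512
grip_force: 0.0
```

```bash
cat >> h.py <<'E'
from scipy.spatial.transform import Rotation as Ro
def go(x,y,z):
    s=get_state();R=Ro.from_rotvec(s["tcp_rot"]).as_matrix()
    print("tool shift",(R.T@(np.array([x,y,z])-s["position"])).round(4),"toolx deg",np.degrees(np.arctan2(R[1,0],R[0,0])).round(2))
E
python3 - <<'E'
from h import *
f=lambda u:(u+.5)/4-.5
for nm,u,v,z in[("flange",710.5,394,.009),("knobtop",716,394,.042),("rim",507,384,.06)]:print(nm,world("top",170+f(u),110+f(v),z).round(4))
p=np.load("top0.npz")["p"].astype(int)
s=p[186:230,325:372];m=((s.min(2)>180)|((s[...,2]>s[...,0]+50))).astype(np.uint8)
c=max(cv2.findContours(m,0,1)[0],key=cv2.contourArea);e=cv2.fitEllipse(c);print(e,world("top",325+e[0][0],186+e[0][1],.009))
go(.474,-.315,.06)
E
```

```text
flange [ 0.472  -0.3161  0.009 ]
knobtop [ 0.4717 -0.3125  0.042 ]
rim [ 0.4812 -0.1476  0.06  ]
((22.244773864746094, 21.85720443725586), (27.149452209472656, 27.706531524658203), 144.38658142089844) [ 0.47281417 -0.31608217  0.009     ]
tool shift [ 0.0207 -0.0202  0.0668] toolx deg 94.2
```

Emit:
arm_command([
  [0,0,0,0.0207,-0.0212,0.02,0.4],
  [0,0,0,0,0,0.03,0.4],
  [0,0,0,0,0,0.03,0.4],
  [0,0,0,0,0,0.02,0.4],
  [0,0,0,0,0,0.012,0.4],
])

```text
t: 1.6
position: [0.4713, -0.3158, 0.0134]
tcp_rot: [-2.143, -2.294, 0.001]
contact_force: [-0.0, -0.5, -0.0]
finger_gap: 0.0515
grip_force: 0.0
```

Emit:
arm_command([
  [0,0,0,0,0,0,1],
  [0,0,0,0,0,0,1],
  [0,0,0,0,0,0,1],
  [0,0,0,0,0,0,1],
  [0,0,0,0,0,0,1],
])

```text
t: 2.1
position: [0.4726, -0.3167, 0.0161]
tcp_rot: [2.144, 2.295, 0.0]
contact_force: [-0.7, 0.2, 2.0]
finger_gap: 0.0166
grip_force: 29.8
```

Lift and check.

Emit:
arm_command([
  [0,0,0,0,0,-0.01,1],
  [0,0,0,0,0,-0.03,1],
  [0,0,0,0,0,-0.04,1],
  [0,0,0,0,0,-0.04,1],
  [0,0,0,0,0,0,1],
])

```text
t: 2.6
position: [0.4751, -0.3176, 0.1413]
tcp_rot: [2.139, 2.289, 0.003]
contact_force: [0.3, -0.4, -1.6]
finger_gap: 0.0168
grip_force: 29.4
```

```bash
python3 - <<'E'
from h import *
s=get_state();print(s["position"],s["contact_force"],s["finger_gap"],s["grip_force"])
a=[]
for n in("top","side"):
    p,d=snapshot(n);np.savez(f"{n}1.npz",p=p,d=d)
    c=pix(n,np.array(s["position"])-[0,0,.02]).astype(int);a.append(cv2.resize(p[c[1]-45:c[1]+45,c[0]-45:c[0]+45],(396,396),interpolation=cv2.INTER_CUBIC));print(c)
cv2.imwrite("pics/l.png",np.hstack(a)[:,:,::-1])
W=cloud("top",np.load("top1.npz")["d"]);c=pix("top",np.array(s["position"]));
q=W.reshape(-1,3);z0=s["position"][2]-.016+.009
q=q[(abs(q[:,2]-z0)<.008)&(np.hypot(*(q[:,:2]-s["position"][:2]).T)<.075)];print(len(q),np.linalg.lstsq(np.c_[q[:,:2]-s["position"][:2],np.ones(len(q))],q[:,2],rcond=None)[0],cv2.minEnclosingCircle(q[:,:2].astype(np.float32)*1000))
E
```

```text
[ 0.47513402 -0.31760726  0.14129971] [ 0.29590656 -0.38257284 -1.60020666] 0.016827339229404475 29.424284398555756
[356 206]
[283 148]
455 [0.00166512 0.01003932 0.13456639] ((475.14208984375, -315.91168212890625), 45.79328155517578)
```

View pics/l.png

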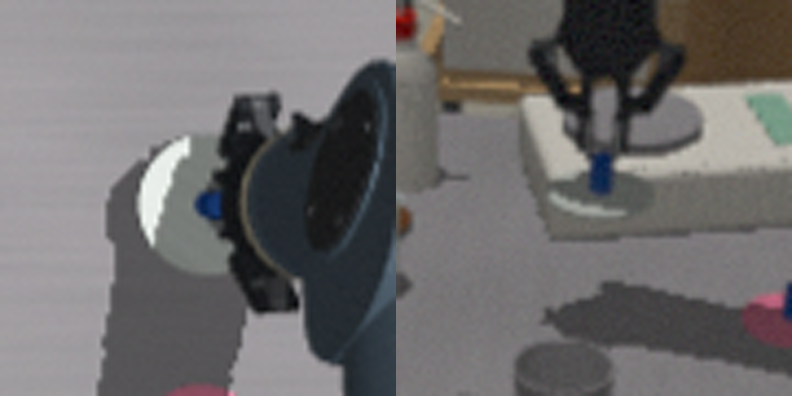

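The lid hangs level in the grip: centre at TCP+(0,+0.0017), underside about 16 mm below the TCP. Next I carry it over the pot.

```bash
python3 -c "
from h import *
go(.482,-.1495,.085)"
```

```text
tool shift [0.1663 0.0206 0.0516] toolx deg 93.88
```

Emit:
arm_command([
  [0,0,0,0.03,0.004,0,1],
  [0,0,0,0.045,0.0055,0,1],
  [0,0,0,0.045,0.0055,0,1],
  [0,0,0,0.03,0.0036,0,1],
  [0,0,0,0.0163,0.002,0.01,1],
])

```text
t: 3.2
position: [0.4815, -0.1457, 0.1252]
tcp_rot: [-2.14, -2.299, -0.001]
contact_force: [-0.3, -0.6, -1.0]
finger_gap: 0.0162
grip_force: 29.4
```

Emit:
arm_command([
  [0,0,0,0,0,0.012,1],
  [0,0,0,0,0,0.012,1],
  [0,0,0,0,0,0.01,1],
  [0,0,0,0,0,0.005,1],
  [0,0,0,0,0,0,1],
])

```text
t: 3.7
position: [0.4809, -0.1497, 0.0853]
tcp_rot: [-2.145, -2.293, 0.001]
contact_force: [0.0, 0.1, -0.0]
finger_gap: 0.0164
grip_force: 29.4
```

```bash
python3 - <<'E'
from h import *
go(.482,-.1495,.071)
p,d=snapshot("top");W=cloud("top",d).reshape(-1,3);s=get_state();P=s["position"]
q=W[(abs(W[:,2]-(P[2]-.007))<.006)&(np.hypot(*(W[:,:2]-P[:2]).T)<.06)];print(P,q.mean(0),len(q),cv2.minEnclosingCircle(q[:,:2].astype(np.float32)*1000))
q=W[(W[:,2]>.052)&(W[:,2]<.063)&(np.hypot(*(W[:,:2]-[.482,-.148]).T)<.05)];print(len(q),cv2.minEnclosingCircle(q[:,:2].astype(np.float32)*1000))
E
```

```text
tool shift [0.0001 0.0012 0.0143] toolx deg 93.82
[ 0.48122532 -0.14954772  0.08584105] [ 0.47770512 -0.12105797  0.07876982] 205 ((478.3744201660156, -133.836669921875), 41.55824661254883)
0 ((0.0, 0.0), 0.0)
```

Emit:
arm_command([
  [0,0,0,0,0.001,0.004,1],
  [0,0,0,0,0,0.003,1],
  [0,0,0,0,0,0.003,1],
  [0,0,0,0,0,0.002,1],
  [0,0,0,0,0,0,1],
])

```text
t: 4.25
position: [0.4824, -0.1489, 0.0741]
tcp_rot: [-2.144, -2.296, 0.0]
contact_force: [-0.5, 0.4, -0.1]
finger_gap: 0.0167
grip_force: 29.4
```

Emit:
arm_command([
  [0,0,0,0,0,0.001,1],
  [0,0,0,0,0,0,1],
  [0,0,0,0,0,0.001,1],
  [0,0,0,0,0,0,1],
  [0,0,0,0,0,0,1],
])

```text
t: 4.75
position: [0.4825, -0.149, 0.0723]
tcp_rot: [-2.145, -2.296, -0.0]
contact_force: [0.6, -0.2, -0.5]
finger_gap: 0.0167
grip_force: 29.4
```

Emit:
arm_command([
  [0,0,0,0,0,0.001,1],
  [0,0,0,0,0,0,1],
  [0,0,0,0,0,0.0005,1],
  [0,0,0,0,0,0,1],
  [0,0,0,0,0,0,1],
])

```text
t: 5.25
position: [0.4827, -0.149, 0.0713]
tcp_rot: [2.144, 2.295, 0.0]
contact_force: [-1.7, 0.6, 6.9]
finger_gap: 0.0163
grip_force: 30.8
```

Contact came at the expected height, so I release and back up.

Emit:
arm_command([
  [0,0,0,0,0,-0.0005,0.6],
  [0,0,0,0,0,0,0.5],
  [0,0,0,0,0,0,0.4],
  [0,0,0,0,0,0,0.4],
  [0,0,0,0,0,0,0.4],
])

```text
t: 5.75
position: [0.4825, -0.149, 0.0712]
tcp_rot: [-2.145, -2.295, 0.0]
contact_force: [-0.5, 0.6, 0.4]
finger_gap: 0.051
grip_force: 0.0
```

Emit:
arm_command([
  [0,0,0,0,0,-0.02,0.4],
  [0,0,0,0,0,-0.03,0.4],
  [0,0,0,0,0,-0.04,0.4],
  [0,0,0,0,0,-0.04,0.4],
  [0,0,0,0,0,-0.03,0.4],
])

```text
t: 6.25
position: [0.4829, -0.1489, 0.2337]
tcp_rot: [2.144, 2.295, 0.001]
contact_force: [0.6, -0.4, -0.5]
finger_gap: 0.0513
grip_force: 0.0
```

```bash
python3 - <<'E'
from h import *
a=[]
for n in("top","side"):
    p,d=snapshot(n);np.savez(f"{n}2.npz",p=p,d=d)
    c=pix(n,np.array([.482,-.148,.06])).astype(int);a.append(cv2.resize(p[c[1]-35:c[1]+35,c[0]-35:c[0]+35],(396,396),interpolation=cv2.INTER_CUBIC))
    W=cloud(n,d).reshape(-1,3);q=W[(abs(W[:,2]-.066)<.008)&(np.hypot(*(W[:,:2]-[.482,-.148]).T)<.055)]
    print(n,len(q),np.linalg.lstsq(np.c_[q[:,:2]-[.482,-.148],np.ones(len(q))],q[:,2],rcond=None)[0].round(4),cv2.minEnclosingCircle(q[:,:2].astype(np.float32)*1000))
cv2.imwrite("pics/s.png",np.hstack(a)[:,:,::-1])
s=get_state();print(s["position"])
go(.5255,.1003,.21)
E
```

```text
top 394 [-0.0051  0.0049  0.065 ] ((482.4858093261719, -147.4494171142578), 45.563899993896484)
side 277 [-0.0026  0.0023  0.0642] ((484.1592102050781, -146.74920654296875), 48.33970260620117)
[ 0.4847016  -0.14918559  0.23527695]
tool shift [0.2462 0.0574 0.0251] toolx deg 93.89
```

View pics/s.png

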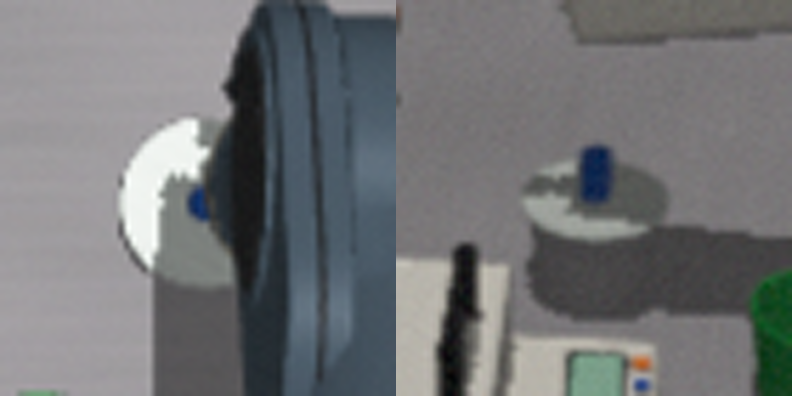

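The lid is seated level: flange top is 65 mm against 64 expected, and it is centred within 2 mm. Next I go to the handle.

Emit:
arm_command([
  [0,0,0,0.0492,0.0115,0.005,0.4],
  [0,0,0,0.0484,0.0115,0.005,0.4],
  [0,0,0,0.0484,0.0115,0.005,0.4],
  [0,0,0,0.0484,0.0115,0.005,0.4],
  [0,0,0,0.0484,0.0115,0.005,0.4],
])

```text
t: 6.85
position: [0.523, 0.0981, 0.2055]
tcp_rot: [-2.145, -2.295, 0.001]
contact_force: [1.3, -1.0, 0.4]
finger_gap: 0.0512
grip_force: 0.0
```

```bash
python3 -c "
from h import *
print(get_state()['position']);go(.5255,.1003,.134)"
```

```text
[0.52300448 0.09814595 0.20551675]
tool shift [0.002  0.0027 0.0715] toolx deg 93.87
```

Emit:
arm_command([
  [0,0,0,0,0,0.02,0.4],
  [0,0,0,0,0,0.02,0.4],
  [0,0,0,0,0,0.02,0.4],
  [0,0,0,0,0,0.012,0.4],
  [0,0,0,0,0,0,0.4],
])

```text
t: 7.35
position: [0.5221, 0.0961, 0.1326]
tcp_rot: [-2.143, -2.294, 0.004]
contact_force: [0.1, -0.3, -0.2]
finger_gap: 0.0518
grip_force: 0.0
```

Emit:
arm_command([
  [0,0,0,0,0,0,1],
  [0,0,0,0,0,0,1],
  [0,0,0,0,0,0,1],
  [0,0,0,0,0,0,1],
  [0,0,0,0,0,0,1],
])

```text
t: 7.85
position: [0.5235, 0.0964, 0.1348]
tcp_rot: [2.145, 2.295, 0.001]
contact_force: [-0.2, -0.4, 0.2]
finger_gap: 0.0001
grip_force: 0.0
```

Nothing is gripped, so I look.

```bash
python3 - <<'E'
from h import *
s=get_state();print(s["position"],s["finger_gap"],s["grip_force"],s["contact_force"])
a=[]
for n in("top","side"):
    p,d=snapshot(n);np.savez(f"{n}3.npz",p=p,d=d)
    c=pix(n,np.array(s["position"])).astype(int);print(c);a.append(cv2.resize(p[c[1]-40:c[1]+40,c[0]-40:c[0]+40],(396,396),interpolation=cv2.INTER_CUBIC))
cv2.imwrite("pics/g.png",np.hstack(a)[:,:,::-1])
E
```

```text
[0.52348007 0.09640697 0.13477213] 0.00014682729173012458 0.0 [-0.21609851 -0.41225549  0.21099038]
[214 191]
[252 206]
```

View pics/g.png

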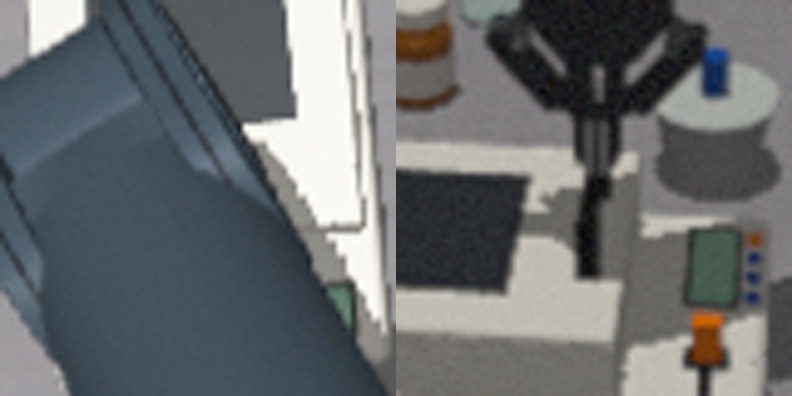

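```bash
python3 - <<'E'
from h import *
d=np.load("side3.npz")["d"];W=cloud("side",d)
print("bar px",[pix("side",np.array(P)).round(1) for P in([.5255,.1003,.152],[.5255,.1003,.158],[.5224,.1453,.152],[.529,.0553,.152])])
# rows along column through fingers; crop centre (252,206), 4.95 scale
for v in range(178,224,2):
    print(v,[W[v,u].round(3).tolist() for u in(249,252,255)])
E
```

```text
bar px [array([251.5, 202.6]), array([251.5, 200.8]), array([249.9, 211.7]), array([253., 194.])]
178 [[0.53, 0.113, 0.241], [0.523, 0.105, 0.237], [0.514, 0.11, 0.241]]
180 [[0.53, 0.113, 0.235], [0.59, -0.275, -0.003], [0.513, 0.112, 0.236]]
182 [[0.53, 0.114, 0.229], [0.587, -0.259, -0.002], [0.514, 0.11, 0.228]]
184 [[0.531, 0.108, 0.219], [0.526, 0.086, 0.206], [0.514, 0.107, 0.22]]
186 [[0.531, 0.109, 0.213], [0.526, 0.087, 0.2], [0.514, 0.107, 0.213]]
188 [[0.531, 0.107, 0.205], [0.525, 0.095, 0.198], [0.514, 0.109, 0.208]]
190 [[0.53, 0.111, 0.201], [0.523, 0.103, 0.197], [0.514, 0.108, 0.201]]
192 [[0.532, 0.104, 0.19], [0.523, 0.107, 0.193], [0.515, 0.101, 0.19]]
194 [[0.532, 0.103, 0.183], [0.523, 0.107, 0.186], [0.516, 0.099, 0.182]]
196 [[0.532, 0.103, 0.176], [0.523, 0.107, 0.179], [0.515, 0.103, 0.178]]
198 [[0.532, 0.103, 0.169], [0.523, 0.106, 0.172], [0.515, 0.102, 0.17]]
200 [[0.545, 0.032, 0.113], [0.523, 0.105, 0.164], [0.522, 0.058, 0.133]]
202 [[0.544, 0.042, 0.112], [0.523, 0.105, 0.157], [0.522, 0.063, 0.129]]
204 [[0.542, 0.053, 0.113], [0.522, 0.113, 0.156], [0.522, 0.058, 0.119]]
206 [[0.54, 0.061, 0.111], [0.52, 0.123, 0.157], [0.523, 0.057, 0.11]]
208 [[0.527, 0.132, 0.155], [0.518, 0.135, 0.158], [0.521, 0.067, 0.11]]
210 [[0.525, 0.143, 0.156], [0.518, 0.137, 0.153], [0.519, 0.078, 0.111]]
212 [[0.525, 0.144, 0.15], [0.516, 0.145, 0.151], [0.517, 0.092, 0.114]]
214 [[0.525, 0.144, 0.143], [0.516, 0.146, 0.145], [0.516, 0.098, 0.111]]
216 [[0.525, 0.147, 0.138], [0.517, 0.145, 0.137], [0.514, 0.111, 0.113]]
218 [[0.525, 0.146, 0.13], [0.517, 0.143, 0.129], [0.512, 0.119, 0.112]]
220 [[0.525, 0.145, 0.123], [0.517, 0.143, 0.122], [0.51, 0.13, 0.113]]
222 [[0.526, 0.143, 0.114], [0.517, 0.143, 0.115], [0.51, 0.135, 0.11]]
```

The depth image shows the real fingertips at z≈0.16, just above the bar, while the TCP reads 0.135. The tips are therefore about 24 mm short of the reading, which also explains the shallow grip on the lid's knob. I'll open and go about 22 mm lower while watching the force.

Emit:
arm_command([
  [0,0,0,0,0,0,0.4],
  [0,0,0,0,0,0,0.4],
  [0,0,0,0,0,0,0.4],
  [0,0,0,0,0,0,0.4],
  [0,0,0,0.003,0,0.006,0.4],
])

```text
t: 8.45
position: [0.5236, 0.0993, 0.1287]
tcp_rot: [2.145, 2.294, 0.001]
contact_force: [0.3, -0.7, 1.1]
finger_gap: 0.0507
grip_force: 0.0
```

Emit:
arm_command([
  [0,0,0,0,0,0.006,0.4],
  [0,0,0,0,0,0.005,0.4],
  [0,0,0,0,0,0.004,0.4],
  [0,0,0,0,0,0,0.4],
  [0,0,0,0,0,0,0.4],
])

```text
t: 8.95
position: [0.5231, 0.0994, 0.1133]
tcp_rot: [-2.144, -2.296, 0.0]
contact_force: [-0.1, -1.0, -0.1]
finger_gap: 0.0513
grip_force: 0.0
```

Emit:
arm_command([
  [0,0,0,0,0,0,1],
  [0,0,0,0,0,0,1],
  [0,0,0,0,0,0,1],
  [0,0,0,0,0,0,1],
  [0,0,0,0,0,0,1],
])

```text
t: 9.45
position: [0.525, 0.0996, 0.1138]
tcp_rot: [2.144, 2.294, 0.005]
contact_force: [5.4, 0.3, -3.2]
finger_gap: 0.0104
grip_force: 29.9
```

The bar is gripped. Now tug gently along the arc (up, slightly +x).

Emit:
arm_command([
  [0,0,0,0,0.0005,-0.001,1],
  [0,0,0,0,0.0005,-0.001,1],
  [0,0,0,0,0.0005,-0.001,1],
  [0,0,0,0,0.0005,-0.001,1],
  [0,0,0,0,0,0,1],
])

```text
t: 9.95
position: [0.5267, 0.0998, 0.1175]
tcp_rot: [2.144, 2.294, 0.004]
contact_force: [6.7, 0.4, -6.7]
finger_gap: 0.0105
grip_force: 29.6
```

Emit:
arm_command([
  [0,0,0,0,0.0005,-0.001,1],
  [0,0,0,0,0.0005,-0.001,1],
  [0,0,0,0,0.0005,-0.001,1],
  [0,0,0,0,0,0,1],
  [0,0,0,0,0,0,1],
])

```text
t: 10.45
position: [0.5279, 0.0998, 0.1202]
tcp_rot: [2.144, 2.295, 0.003]
contact_force: [5.9, 0.7, -7.8]
finger_gap: 0.0107
grip_force: 29.2
```

Emit:
arm_command([
  [0,0,0,0,0.0005,-0.001,1],
  [0,0,0,0,0.0005,-0.001,1],
  [0,0,0,0,0.0005,-0.001,1],
  [0,0,0,0,0.0005,-0.001,1],
  [0,0,0,0,0,0,1],
])

```text
t: 10.95
position: [0.5291, 0.0999, 0.1229]
tcp_rot: [-2.144, -2.295, -0.001]
contact_force: [8.7, 3.1, -23.5]
finger_gap: 0.0106
grip_force: 29.2
```

The force jumped to 23 N after about 8 mm, so the hood is caught. I let it down, release and rise.

Emit:
arm_command([
  [0,0,0,0,-0.0015,0.003,1],
  [0,0,0,0,-0.0015,0.003,1],
  [0,0,0,0,-0.0015,0.003,1],
  [0,0,0,0,-0.001,0.002,1],
  [0,0,0,0,0,0,1],
])

```text
t: 11.45
position: [0.525, 0.0997, 0.114]
tcp_rot: [2.143, 2.294, 0.005]
contact_force: [6.3, -0.5, -1.0]
finger_gap: 0.0106
grip_force: 31.1
```

Emit:
arm_command([
  [0,0,0,0,0,0,0.4],
  [0,0,0,0,0,0,0.4],
  [0,0,0,0,0,0,0.4],
  [0,0,0,0,0,0,0.4],
  [0,0,0,0,0,-0.02,0.4],
])

```text
t: 11.95
position: [0.5214, 0.0989, 0.1317]
tcp_rot: [-2.143, -2.294, 0.006]
contact_force: [-0.4, -0.4, -0.2]
finger_gap: 0.0514
grip_force: 0.0
```

Emit:
arm_command([
  [0,0,0,0,0,-0.03,0.4],
  [0,0,0,0,0,-0.03,0.4],
  [0,0,0,0.02,-0.035,0,0.4],
  [0,0,0,0.02,-0.035,0,0.4],
  [0,0,0,0,0,0,0.4],
])

```text
t: 12.45
position: [0.4462, 0.1367, 0.1938]
tcp_rot: [-2.138, -2.3, 0.002]
contact_force: [0.5, 0.1, 0.7]
finger_gap: 0.0516
grip_force: 0.0
```

```bash
python3 - <<'E'
from h import *
p,d=snapshot("side");W=cloud("side",d);P=get_state()["position"];print(P)
h=cv2.cvtColor(p,cv2.COLOR_RGB2HSV);m=(h[...,0]<18)&(h[...,1]>150)&(h[...,2]>90)
c=pix("side",np.array([.452,.141,.09])).astype(int);mm=np.zeros_like(m);mm[c[1]-14:c[1]+14,c[0]-12:c[0]+12]=1
q=W[m&mm];q=q[q[:,2]>.07];print(len(q),q.min(0).round(4),q.max(0).round(4),q.mean(0).round(4))
go(.453,.1405,.14)
E
```

```text
[0.44865848 0.1355362  0.19386234]
47 [0.4438 0.1364 0.0701] [0.4595 0.15   0.0931] [0.4519 0.1452 0.0831]
tool shift [0.0047 0.0047 0.0539] toolx deg 94.08
```

Caught hood confirmed and lowered. The lock knob is at about (0.452,0.1405). I descend (reading 0.047, so real tips about 0.071) and grip it.

Emit:
arm_command([
  [0,0,0,0.005,0.004,0.02,0.4],
  [0,0,0,0,0,0.03,0.4],
  [0,0,0,0,0,0.03,0.4],
  [0,0,0,0,0,0.02,0.4],
  [0,0,0,0,0,0,0.4],
])

```text
t: 13.0
position: [0.4533, 0.1388, 0.0911]
tcp_rot: [-2.144, -2.294, 0.006]
contact_force: [0.5, -0.7, -0.2]
finger_gap: 0.0514
grip_force: 0.0
```

```bash
python3 -c "
from h import *
go(.452,.1405,.047);print(get_state()['contact_force'])"
```

```text
tool shift [ 0.0018 -0.001   0.0441] toolx deg 93.87
[ 0.49670954 -0.74151895 -0.22618797]
```

Emit:
arm_command([
  [0,0,0,0.0015,-0.001,0.015,0.4],
  [0,0,0,0,0,0.015,0.4],
  [0,0,0,0,0,0.01,0.4],
  [0,0,0,0,0,0.004,0.4],
  [0,0,0,0,0,0,0.4],
])

```text
t: 13.5
position: [0.4516, 0.1404, 0.0491]
tcp_rot: [-2.144, -2.295, 0.005]
contact_force: [-7.4, -1.2, -0.4]
finger_gap: 0.0512
grip_force: 0.0
```

Emit:
arm_command([
  [0,0,0,0,0,0,1],
  [0,0,0,0,0,0,1],
  [0,0,0,0,0,0,1],
  [0,0,0,0,0,0,1],
  [0,0,0,0,0,0,1],
])

```text
t: 14.0
position: [0.4518, 0.1408, 0.05]
tcp_rot: [-2.144, -2.296, 0.003]
contact_force: [-8.7, 0.2, 10.3]
finger_gap: 0.0171
grip_force: 30.2
```

The 18 mm knob is gripped. I ease up 2 mm, then slide it towards +y.

Emit:
arm_command([
  [0,0,0,0,-0.001,-0.002,1],
  [0,0,0,0.003,0,0,1],
  [0,0,0,0.004,0,0,1],
  [0,0,0,0.004,0,0,1],
  [0,0,0,0,0,0,1],
])

```text
t: 14.5
position: [0.4506, 0.1527, 0.0506]
tcp_rot: [-2.143, -2.296, 0.002]
contact_force: [0.5, 1.5, -27.9]
finger_gap: 0.0172
grip_force: 32.6
```

Emit:
arm_command([
  [0,0,0,0.003,0,0,1],
  [0,0,0,0.002,0,0,1],
  [0,0,0,0.001,0,0,1],
  [0,0,0,0.001,0,0,1],
  [0,0,0,0,0,0,1],
])

```text
t: 15.0
position: [0.4501, 0.1592, 0.0506]
tcp_rot: [-2.144, -2.295, 0.002]
contact_force: [0.4, -0.1, -26.1]
finger_gap: 0.0169
grip_force: 32.7
```

Emit:
arm_command([
  [0,0,0,0,0,0.0014,1],
  [0,0,0,0.001,0,0,1],
  [0,0,0,0.001,0,0,1],
  [0,0,0,0.001,0,0,1],
  [0,0,0,0,0,0,1],
])

```text
t: 15.5
position: [0.4502, 0.1595, 0.0504]
tcp_rot: [2.145, 2.292, -0.006]
contact_force: [-1.4, -10.2, -1.2]
finger_gap: 0.0167
grip_force: 35.6
```

It reached the end stop (10 N) after about 19 mm of travel. I release and return to the handle.

Emit:
arm_command([
  [0,0,0,-0.002,0,0,1],
  [0,0,0,0,0,0,0.6],
  [0,0,0,0,0,0,0.55],
  [0,0,0,0,0,0,0.55],
  [0,0,0,0,0,0,0.55],
])

```text
t: 16.0
position: [0.4514, 0.1608, 0.0504]
tcp_rot: [2.144, 2.296, 0.002]
contact_force: [0.5, -0.5, 0.7]
finger_gap: 0.0385
grip_force: 0.0
```

Emit:
arm_command([
  [0,0,0,0,0,-0.02,0.55],
  [0,0,0,0,0,-0.03,0.55],
  [0,0,0,0,0,-0.04,0.55],
  [0,0,0,0,0,-0.045,0.5],
  [0,0,0,0,0,-0.02,0.4],
])

```text
t: 16.5
position: [0.452, 0.1613, 0.2088]
tcp_rot: [2.143, 2.295, 0.007]
contact_force: [1.3, 0.1, -0.6]
finger_gap: 0.051
grip_force: 0.0
```

```bash
python3 - <<'E'
from h import *
p,d=snapshot("side");W=cloud("side",d)
h=cv2.cvtColor(p,cv2.COLOR_RGB2HSV);m=(h[...,0]<18)&(h[...,1]>150)&(h[...,2]>90)
c=pix("side",np.array([.452,.155,.09])).astype(int);mm=np.zeros_like(m);mm[c[1]-14:c[1]+14,c[0]-12:c[0]+12]=1
q=W[m&mm];q=q[q[:,2]>.07];print(len(q),q.min(0).round(4),q.max(0).round(4),q.mean(0).round(4),get_state()["position"])
go(.525,.0995,.2)
E
```

```text
41 [0.442 0.155 0.07 ] [0.4573 0.1674 0.093 ] [0.4505 0.1631 0.0833] [0.45293524 0.16161579 0.21038523]
tool shift [-0.0669  0.0676  0.0107] toolx deg 93.9
```

Emit:
arm_command([
  [0,0,0,-0.033,0.033,0,0.4],
  [0,0,0,-0.033,0.033,0,0.4],
  [0,0,0,-0.001,0.0015,0.02,0.4],
  [0,0,0,0,0,0.02,0.4],
  [0,0,0,0,0,0,0.4],
])

```text
t: 17.05
position: [0.5213, 0.0972, 0.1627]
tcp_rot: [-2.143, -2.293, 0.005]
contact_force: [-0.3, 0.4, 0.1]
finger_gap: 0.0514
grip_force: 0.0
```

```bash
python3 -c "
from h import *
go(.525,.0995,.1135)"
```

```text
tool shift [0.0021 0.004  0.0492] toolx deg 93.88
```

Emit:
arm_command([
  [0,0,0,0.002,0.003,0.015,0.4],
  [0,0,0,0,0,0.015,0.4],
  [0,0,0,0,0,0.013,0.4],
  [0,0,0,0,0,0.006,0.4],
  [0,0,0,0,0,0,0.4],
])

```text
t: 17.55
position: [0.5252, 0.1001, 0.1156]
tcp_rot: [-2.144, -2.296, 0.001]
contact_force: [-0.7, 0.3, -0.2]
finger_gap: 0.0509
grip_force: 0.0
```

Emit:
arm_command([
  [0,0,0,0,0,0,1],
  [0,0,0,0,0,0,1],
  [0,0,0,0,0,0,1],
  [0,0,0,0,0,0,1],
  [0,0,0,0,0,0,1],
])

```text
t: 18.05
position: [0.525, 0.1001, 0.1166]
tcp_rot: [-2.144, -2.296, 0.001]
contact_force: [-4.4, -0.9, 4.9]
finger_gap: 0.0105
grip_force: 29.3
```

Emit:
arm_command([
  [0,0,0,0,0.001,-0.002,1],
  [0,0,0,0,0.001,-0.002,1],
  [0,0,0,0,0.001,-0.002,1],
  [0,0,0,0,0.001,-0.002,1],
  [0,0,0,0,0.0015,-0.003,1],
])

```text
t: 18.55
position: [0.5298, 0.1005, 0.1267]
tcp_rot: [-2.143, -2.295, 0.003]
contact_force: [-4.7, 0.2, -0.7]
finger_gap: 0.0105
grip_force: 29.2
```

The hood is free: 10 mm of rise at low force. I follow the arc (r=182 mm about the hinge).

Emit:
arm_command([
  [0,0,0,0,0.0048,-0.0082,1],
  [0,0,0,0,0.0052,-0.008,1],
  [0,0,0,0,0.0057,-0.0077,1],
  [0,0,0,0,0.006,-0.0074,1],
  [0,0,0,0,0.0064,-0.007,1],
], squeeze=45)

```text
t: 19.05
position: [0.5566, 0.1025, 0.1654]
tcp_rot: [-2.142, -2.294, 0.006]
contact_force: [-11.4, 1.3, 4.8]
finger_gap: 0.0101
grip_force: 44.5
```

Emit:
arm_command([
  [0,0,0,0,0.0068,-0.0067,1],
  [0,0,0,0,0.0071,-0.0063,1],
  [0,0,0,0,0.0074,-0.006,1],
  [0,0,0,0,0.0078,-0.0056,1],
  [0,0,0,0,0.008,-0.0051,1],
])

```text
t: 19.55
position: [0.5938, 0.1054, 0.1966]
tcp_rot: [-2.142, -2.295, 0.005]
contact_force: [-15.2, -0.3, 19.5]
finger_gap: 0.0105
grip_force: 45.7
```

The reaction points outward from the hinge, so my arc is slightly tight. I correct outward and continue.

Emit:
arm_command([
  [0,0,0,0,0.0073,-0.0062,1],
  [0,0,0,0,0.0083,-0.0048,1],
  [0,0,0,0,0.0087,-0.0043,1],
  [0,0,0,0,0.0089,-0.0038,1],
  [0,0,0,0,0.0091,-0.0034,1],
])

```text
t: 20.05
position: [0.6384, 0.1088, 0.2183]
tcp_rot: [-2.143, -2.296, -0.001]
contact_force: [-2.1, 2.1, -3.1]
finger_gap: 0.01
grip_force: 43.7
```

Emit:
arm_command([
  [0,0,0,0,0.0092,-0.0024,1],
  [0,0,0,0,0.006,-0.0012,1],
  [0,0,0,0,0,0,1],
  [0,0,0,0,0,0,1],
  [0,0,0,0,0,0,1],
])

```text
t: 20.55
position: [0.654, 0.1099, 0.2219]
tcp_rot: [2.144, 2.296, 0.003]
contact_force: [-2.7, 3.3, 4.7]
finger_gap: 0.0098
grip_force: 45.9
```

```bash
python3 - <<'E'
from h import *
p,d=snapshot("side");cv2.imwrite("pics/f.png",cv2.resize(p[130:280,140:380],None,fx=3.3,fy=3.3,interpolation=cv2.INTER_CUBIC)[:,:,::-1])
s=get_state();print(s["position"],s["contact_force"],s["grip_force"],s["joint_velocities"].round(4) if hasattr(s["joint_velocities"],"round") else 0)
for n in("side","top"):
    W=cloud(n,d if n=="side" else snapshot(n)[1]).reshape(-1,3);q=W[(abs(W[:,2]-.066)<.008)&(np.hypot(*(W[:,:2]-[.482,-.148]).T)<.055)]
    print(n,len(q),np.linalg.lstsq(np.c_[q[:,:2]-[.482,-.148],np.ones(len(q))],q[:,2],rcond=None)[0].round(4))
E
```

```text
[0.65395496 0.109856   0.22190417] [-2.4759999   3.71180181  4.85174563] 45.93307614326477 [-0.0003 -0.0007  0.0013  0.0013 -0.0018 -0.0011 -0.0017]
side 276 [-0.005  -0.0067  0.064 ]
top 658 [ 0.0015 -0.0006  0.065 ]
```

View pics/f.png

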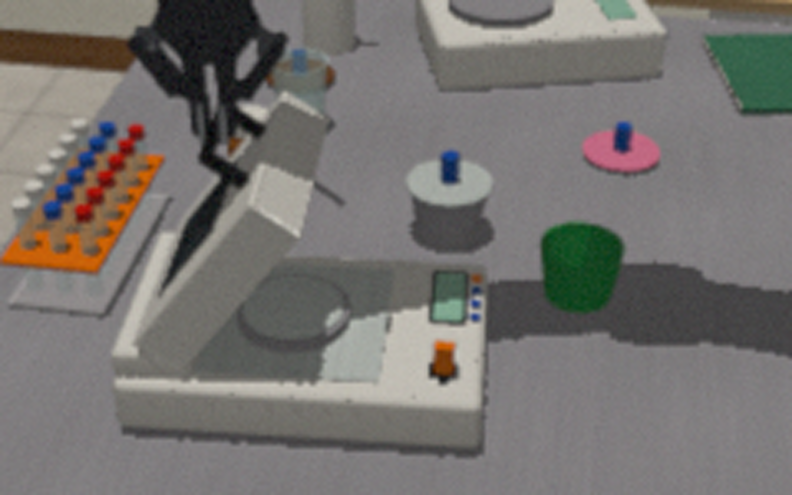

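The hood stands open at about 50° with the handle in the fingers (crop (215,150)). The lid is level on the pot (450,185), and the jar and beaker are undisturbed. I hand in.

```bash
python3 -c "
from bench import *
print(sign_off())"
```

```text
the job is handed in; nothing more can be done
None
```

I've handed the job in (no verdict was shown): the lid is seated level on the pot, the tug showed the hood was caught, the lock slide was moved to its +y end, and the hood is held open by its handle at about 50°.

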